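# Weigh the long conical tube from the accessories basket

### The arm

A 6-joint arm with a two-finger parallel gripper is mounted at the origin on the work surface. World frame = base frame: x ahead of the robot, y to its left, z up, the work surface at z = 0. Lengths are in m, angles in rad, forces in N, time in s.
With the tool pointing down it reaches from about 0.425 to 0.95 m from the base axis. Payload 3.5 kg.
Tool frame: the origin (TCP) lies at the very end of the fingers, on their centre line; the grasp point (between the pads) lies 19 mm behind it (ctrl.pinch_z is the distance from the TCP to the grasp point, in m); z points along the fingers, y is the line along which they close (so a half turn about z gives the same grasp; the last joint's range is limited). The gripper opens to 85 mm and grips with 20 to 120 N. Pads are 22 mm wide; open, the fingers measure 114 mm over their backs; the gripper's body (76 mm by 85 mm) begins 54 mm behind the grasp point. The pads swing forward as they close: fully open they stand 13 mm farther back than shut.
Start: joints at [1.099, 0.286, 1.577, -0, 1.279, -0.15], TCP at [0.213, 0.64, 0.201] pointing down, gripper open.
Joint ranges: [-2.77, 2.77], [-0.9, 2.22], [0.21, 2.48], [-1.53, 4.67], [0.24, 2.81], [-2.84, 2.84]. Speed limits (rad/s): [2.79, 2.79, 3.14, 3.14, 3.14, 3.14].

### API

Orientations are given as a unit quaternion [x, y, z, w].
In Python, from plant import ctrl gives the robot as it stands. The module is installed in compiled form; this text tells all that it offers.
- The arm moves only by the shell command python3 -m crank 'ROWS' [OPENING] [FORCE]. ROWS is JSON, a list of rows, each a list of 6 numbers: the shift along the tool's x, y, z in cm, then the turn, a rotation vector about the tool's x, y, z in rad. In form: [[tx, ty, tz, rx, ry, rz], ...]. A call has 1 to 10 rows; each row is the pose to reach, as a shift and turn from the pose commanded when the call began, along the tool's axes at that moment; what a row does not reach only later rows make up. A row lasts 1/10 s, in which the tool goes at most 50 mm and 8.59 degrees, less where a joint would pass 70% of its speed; a pose out of reach is approached as far as the arm can. A call with a gripper value outside its range is refused whole. OPENING is the opening, from 0 (shut) to 1 (fully open), set as the call begins (- or left out, the last holds). The fingers move at their own pace and stop on an object; FORCE is the grip in N (left out, the last holds). Time passes only in rows, so rows that repeat a pose let the fingers close. It gives the time, the measured TCP pose, the force, the opening and the grip force at its end, in the units of the state.
- ctrl.get_state(): the state, without advancing time (a new reading comes with each control period).
- ctrl.read_camera(name): name is "side" or "top"; returns (picture, depth): 384x512x3 uint8, blue, green, red; 384x512 float32, m along the optical axis (not along the pixel's ray), 0 where there is no reading.
- ctrl.camera_info(name): a dict with "K" (3x3 intrinsics, pixels), "origin" and "orientation" of the camera in the world. Camera axes: x right, y down, z forward; pixel columns grow to the right and rows downward; lengths in m; the calibration is good to about 2 mm. A picture is of the moment at which its call begins. camera_info takes no time and is no camera call.
- ctrl.sign_off(): hands the job in; it is judged then, once.
The state is a dict: "time": time; "qpos": joint angles; "dq": joint speeds; "joint_efforts": joint torques, N m; "eef_pos": TCP position; "tcp_rot": TCP orientation; "contact_force": force on the tool from outside, world axes, zero at the start; "wrist_torque": the same for the moment, N m; "opening": opening from 0.0 (shut) to 1.0 (fully open); "finger_force": force on a finger pad.
Only numpy, scipy, OpenCV 4.12 (cv2) and the standard library are available. Lean on these libraries where they do the work, as an engineer would, in place of code of your own. Each camera call takes 0.05 s, during which the arm holds its last target. There are 200 camera calls.

### The job

Find the long tube with the pointed (conical) end in the red basket and lay it centred in the two V-shaped saddles on the bench balance's pan, setting it down gently so that the pan is never pushed down to its stop. The steel instrument case lying across the tubes belongs flat in the open steel tray. Leave everything else where it is, in and out of the basket.

Things in the scene. Friction and masses are not known exactly. Their poses are not given: they have to be found in the camera images.
- cone_tube: THE TARGET: white plastic tube 150 mm long, 30 mm diameter, about 0.12 kg (varies), lying on the basket floor. Origin: middle of its length, on its axis (15 mm over what it lies on). Its x axis runs along the tube to the cap: grey six-sided cap, 30 mm across flats, 22 mm long, at +53 to +75 mm; plain round barrel from -50 to +53 mm; the cone narrows to an 8 mm tip from -50 to -75 mm.
- flat_tube: Not wanted: same plastic, cap and size (150 mm long, 30 mm diameter) but with a flat end. Origin and axes as for cone_tube. Stays in the basket.
- short_tube: Not wanted: same plastic, cap and diameter (30 mm), conical too but only 100 mm long (cap at +28 to +50 mm). Origin and axes as for cone_tube. Stays in the basket.
- case: Flat closed steel instrument case, 45 mm (its x) by 200 mm (its y) by 26 mm high (z), about 0.18 kg, lying across the tops of all three tubes in the basket. Origin: centre of its underside, 30 mm over the basket floor at the start. Rigid, grip it across the 45 mm.
- basket: Fixed red plastic basket, 260 mm (x) by 240 mm (y), 55 mm high with slatted sides, wall and floor 5 mm thick. Origin: centre of its underside, on the bench. The three tubes lie side by side on its floor roughly along its x, about 66 mm apart (at y about -66, 0 and +66 mm, in any order), their middles at x about -30 mm; caps towards its +x side.
- tray: Fixed open steel tray, 260 mm (x) by 130 mm (y), 20 mm high, wall and floor 4 mm thick. Origin: centre of its underside, on the bench. The case fits in lengthwise (case y along tray x).
- balance: Fixed white bench balance, base 200 mm (x) by 180 mm (y), its housing top 44 mm over the bench. Origin: centre of its underside. The pan, a steel plate 150 mm by 110 mm whose top is 60 mm over the bench, is centred on it.
- cradle (a point): Point on the pan midway between the two saddles, where the axis of a seated 30 mm tube lies: 86 mm over the bench, 26 mm over the pan plate. The tube must lie along its x axis (either way round). The 90 degree V saddles, 12 mm thick, stand at x = -32 and +32 mm; their arms reach 20 mm to either side and 27 mm over the plate. Between them 52 mm are bare, room for fingers.
- pan (a joint): How far the pan has sunk (m): 0 when empty, against a spring of 1200 N/m (about 1 mm for the tube's weight), stop at 0.010. It must never be pressed or dropped on so hard that it reaches the stop (0.0095 counts).
- jar_a: Small lidded jar, 44 mm diameter, 48 mm high, standing in the basket near its +x side (x about +92 mm). Origin: centre of its underside. Leave alone.
- jar_b: A second, equal jar in the basket near its +x side. Leave alone.
- reagent: Bottle, 60 mm diameter, 120 mm high, on the back of the bench. Origin: centre of its underside. Leave alone.
- beaker: White cup, 72 mm diameter, 85 mm high, on the back of the bench. Origin: centre of its underside. Leave alone.
- tip_box: Blue box 85 by 120 by 55 mm on the back of the bench. Origin: centre of its underside. Leave alone.
There are look-alikes about, which are no part of the job. What is shaped like the case but green or yellow is not meant.

How it is judged:
At the end, for the whole second after the job is handed in: The conical tube rests still in both saddles: middle within 12 mm (plan) and 4 mm (height) of the cradle point, within 0.1 rad of its direction, pan sunk under 4 mm. The case lies still and flat on the tray floor: within 45 mm of its centre, tilt under 0.08 rad, under 10 mm up (horizontal distance between cone_tube and cradle below 0.012 m and z of cone_tube in the frame of cradle between -0.004 and 0.004 m and angle between the x axis of cone_tube and the x axis of cradle, either way round below 0.1 rad and linear speed of each of cone_tube, case below 0.02 m/s and value of joint pan below 0.004 m and horizontal distance between case and tray below 0.045 m and z of case in the frame of tray below 0.01 m and angle between case's own z axis and vertical below 0.08 rad); the robot touches nothing.
It fails at once if the balance pan is pushed down to its stop (more than 9.5 of 10 mm) (pressed or dropped on) (value of joint pan above 0.0095 m).
It fails at once if another tube, a jar or a bystander is moved more than 30 mm (distance of any of flat_tube, short_tube, jar_a, jar_b, reagent, beaker, tip_box from where it was at the start of the episode above 0.03 m).
It also fails if it takes over 61 s, if anything falls off the work surface, if the arm or the gripper's body presses on something with over 40 N, if the wrist force passes 120 N, or if a joint passes its speed limit or range.

## Working session

There is one attempt and no reset: what is moved stays moved. The work goes in short steps, Python scripts to look and compute and a shell command to move; the robot and the scene stay as the last step left them, time stands still between calls to the robot, and variables do not carry over. Pictures are saved under pics/ and viewed, at most 10 in all, crops included, and the job is handed in when it is done.

```bash
mkdir -p pics; cat > h.py <<'E'
import numpy as np, cv2
from scipy.spatial.transform import Rotation as R
from plant import ctrl
def cloud(name):
    im,d=ctrl.read_camera(name); c=ctrl.camera_info(name); K=np.array(c['K'])
    v,u=np.mgrid[:384,:512]
    p=np.stack([(u-K[0,2])/K[0,0]*d,(v-K[1,2])/K[1,1]*d,d],-1)
    o=np.array(c['orientation'])
    r=R.from_quat(o).as_matrix() if o.size==4 else o.reshape(3,3)
    return im,d,p@r.T+np.array(c['origin'])
E
python3 - <<'E'
from h import *
for n in('top','side'):
    im,d,p=cloud(n); np.savez('c_'+n,im=im,d=d,p=p); cv2.imwrite(f'pics/{n}0.png',cv2.resize(im,(800,600)))
    print(ctrl.camera_info(n))
print(ctrl.get_state())
E
```

```text
{'K': array([[352.438241  ,   0.        , 257.49888004],
       [  0.        , 352.438241  , 186.69431793],
       [  0.        ,   0.        ,   1.        ]]), 'origin': array([0.31294239, 0.07186984, 1.27331683]), 'orientation': array([-0.70370085,  0.70727888, -0.04214246,  0.05277996])}
{'K': array([[376.43842107,   0.        , 260.49754628],
       [  0.        , 376.43842107, 194.84694662],
       [  0.        ,   0.        ,   1.        ]]), 'origin': array([0.33675768, 0.92384418, 0.68555028]), 'orientation': array([-0.08752853,  0.88091041, -0.46233324,  0.05082898])}
{'time': 0.1, 'qpos': array([ 1.09897898e+00,  2.87108944e-01,  1.57801561e+00, -2.50018967e-05,
        1.27859882e+00, -1.49992147e-01]), 'dq': array([-0.00098074, -0.00071375, -0.00485064,  0.00013085, -0.00046427,
        0.00151781]), 'joint_efforts': array([ 1.24378865e-03, -4.07298017e+01, -2.93698847e+01, -9.63128969e-05,
        3.43541622e-03, -7.43426057e-06]), 'eef_pos': array([0.2131755 , 0.63976751, 0.19987243]), 'tcp_rot': array([ 1.60215424e-01,  9.87081497e-01, -1.01794361e-03, -3.14521247e-04]), 'contact_force': array([-1.17225974, -0.32653833, -0.17491987]), 'wrist_torque': array([-0.04179959,  0.01036239,  0.00060769]), 'finger_force': 0.0, 'opening': 1.0031088495957743}
```

View pics/top0.png

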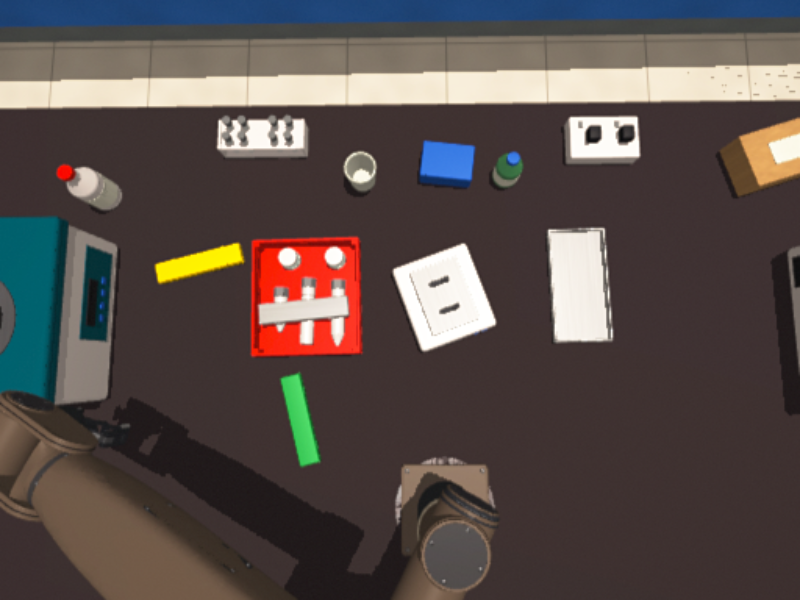

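View pics/side0.png

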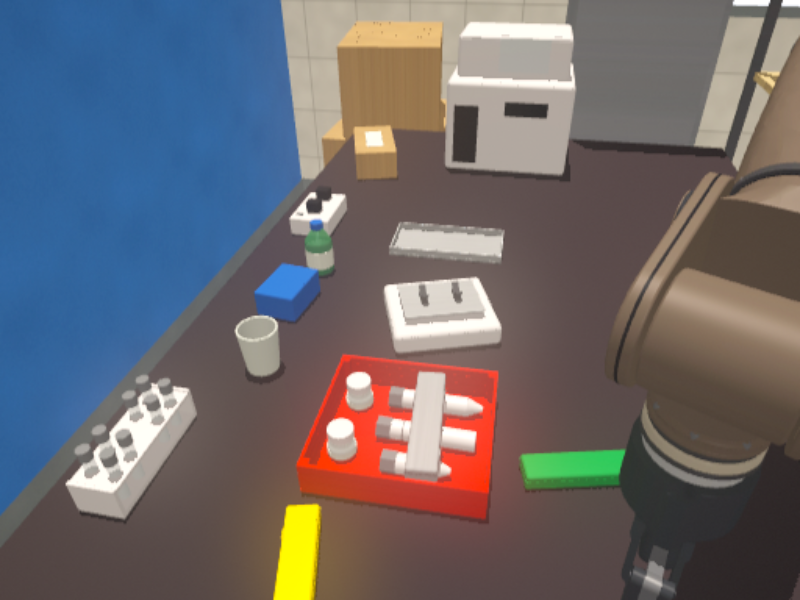

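The target is the right-hand tube in the top view (cap at 338,284, tip at 338,345 in the 800 px picture). The case lies across at (303,308), the balance is at (443,297) and the tray at (580,285). Next I'll measure their poses.

```bash
python3 - <<'E'
from h import *
z=np.load('c_top.npz'); im,p=z['im'],z['p']
cv2.imwrite('pics/crop1.png',cv2.resize(im[141:236,154:404],None,fx=3.2,fy=3.2,interpolation=cv2.INTER_CUBIC))
v,u=np.mgrid[:384,:512]
def rect(name,box,z0,z1):
    m=(u>=box[0])&(u<box[1])&(v>=box[2])&(v<box[3])&(p[...,2]>z0)&(p[...,2]<z1)
    q=p[m]; r=cv2.minAreaRect((q[:,:2]*1000).astype(np.float32)); print(name,m.sum(),np.round(r[0],1),np.round(r[1],1),round(r[2],1),'z',np.median(q[:,2]).round(4))
rect('case',(162,228,185,212),.057,.07)
rect('basketrim',(155,235,148,232),.045,.058)
rect('pan',(245,325,150,230),.055,.075)
rect('saddle',(245,325,150,230),.075,.1)
rect('house',(245,325,150,230),.035,.05)
rect('tray',(345,397,143,223),.012,.03)
rect('tub',(208,226,175,190),.025,.045)
rect('tub2',(208,226,205,225),.012,.045)
rect('tub2',(208,226,195,225),.025,.045)
rect('jarL',(175,193,155,173),.04,.07)
rect('jarR',(205,223,155,173),.04,.07)
for vv in list(range(176,190,2))+list(range(200,224,2)):
    s=slice(206,228); print(vv,(p[vv,s,2]*1000).astype(int), p[vv,216,:2].round(3))
print((p[140:236:4,216]*1000).astype(int).tolist())
E
```

```text
case 718 [440.8 319. ] [212.7  66.1] 87.6 z 0.0615
basketrim 776 [472.6 308.8] [260.8 241.4] 1.4 z 0.0542
pan 1300 [470.   -2.1] [150.3 109.8] 19.9 z 0.0605
saddle 45 [469.6  -2.7] [75.  41.2] 20.5 z 0.0802
house 1467 [469.5  -2.3] [201.1 179.6] 20.1 z 0.044
tray 350 [ 499.9 -315.1] [260.7 132.5] 1.6 z 0.0192
tub 92 [493.1 238.9] [40.6 29. ] 0.2 z 0.0339
tub2 108 [390.2 239.2] [53.1 25.3] 0.6 z 0.0319
tub2 117 [409.4 242.2] [41.1 88.1] 76.3 z 0.0325
jarL 115 [573.  355.6] [64.7 38.3] 21.8 z 0.0532
jarR 106 [561.4 246.2] [38.3 37.4] 47.7 z 0.0532
176 [ 5  6  2  7  4  8  7  3  5  4  2  8  5  9 10  5 10  4 11  5  7  2] [0.525 0.242]
178 [10  7  6  8  4  2  7 30 34 36 33 35 35  6  6  5  6 12  5  4  5  9] [0.513 0.238]
180 [ 6  5 10  5  5  5 24 36 34 35 34 37 33 26 25 10  5  5  3  4  8  5] [0.505 0.238]
182 [   3    6    7    5    4 1273   27   34   34   36   33   31   31   28
   26    3    5    4    3   11    5    5] [0.498 0.238]
184 [ 4  6  2  8  4  2 23 34 30 39 40 37 36 31 27  0  6  4  2  3  3  7] [0.49  0.237]
186 [ 7  7  7  6  6  7 26 32 31 33 37 32 34 29 19  8 10  9 10  5  4  6] [
[... 852 characters left out ...]
 2  7 27 24 30 29 31 26 10  5  7  6  3  3  2  9  3] [0.378 0.237]
218 [ 6  5  6  6  6  2  9  3 27 29 34 24  1  9  6 -1  5  5  2  0  5  5] [0.37  0.236]
220 [ 2  3  7  2  2  5  1  2  1 28 25  6  2  4  8  4  9  8  7  7  0  7] [0.364 0.238]
222 [ 3  3  1  4  8  4  6  3  5  4  2  3  7  4  3  4  3  5  5  6 58 54] [0.358 0.24 ]
[[661, 244, 0], [646, 244, 0], [630, 243, 0], [602, 236, 53], [599, 243, 2], [573, 236, 55], [559, 236, 53], [545, 236, 50], [539, 242, 5], [525, 242, 2], [505, 237, 34], [490, 237, 40], [476, 237, 32], [459, 233, 61], [445, 233, 61], [430, 233, 65], [419, 236, 37], [405, 236, 34], [391, 236, 34], [377, 237, 29], [363, 237, 25], [348, 233, 55], [336, 240, 0], [321, 240, 1]]
```

View pics/crop1.png

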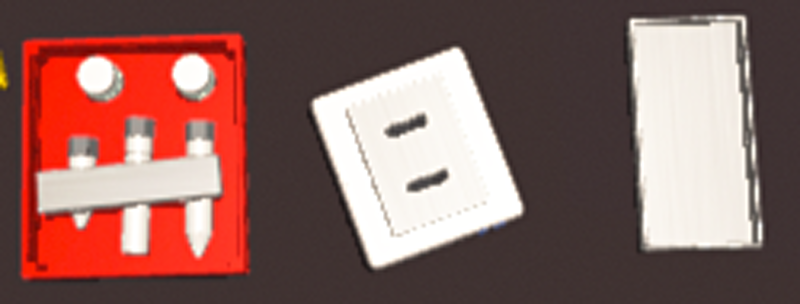

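The crop shows the case from (38,190) to (222,175) with the right-hand tube under it, the saddles at (405,125) and (428,181), and the tray at (695,132). I'll refine the case and tube poses and write the move planner.

```bash
cat >> h.py <<'E'
def plan(x,y,z,ydeg):
    "shift (cm) and turn in tool axes from measured pose to TCP x,y,z pointing down with tool y at ydeg"
    s=ctrl.get_state(); r0=R.from_quat(s['tcp_rot']); a=np.radians(ydeg)
    yt=np.array([np.cos(a),np.sin(a),0]); zt=np.array([0,0,-1.]); r1=R.from_matrix(np.stack([np.cross(yt,zt),yt,zt],1))
    print('shift',np.round(r0.inv().apply(np.array([x,y,z])-s['eef_pos'])*100,2),'turn',np.round((r0.inv()*r1).as_rotvec(),3),
      't',round(s['time'],2),'q6',s['qpos'][5].round(2))
E
python3 - <<'E'
from h import *
for n in('top','side'):
    p=np.load(f'c_{n}.npz')['p'].reshape(-1,3); X,Y,Z=p.T
    m=(abs(X-.4726)<.118)&(abs(Y-.3088)<.108)
    c=p[m&(Z>.056)&(X<.52)&(Z<.068)]
    for _ in range(3):
        mu=c[:,:2].mean(0); w,V=np.linalg.eigh(np.cov((c[:,:2]).T)); a=np.degrees(np.arctan2(V[1,1],V[0,1]))
        loc=(c[:,:2]-mu)@V; c=c[(abs(loc[:,0]-np.median(loc[:,0]))<.026)]
    e=np.percentile(loc,[1,99],axis=0); print(n,'case',(mu+V@e.mean(0)).round(4),'yaw of y',a%180,'size',np.diff(e,axis=0),c[:,2].mean())
    r=minr=cv2.minAreaRect((c[:,:2]*1000).astype(np.float32)); print(r)
    for y0 in(.24,.305,.372):
        b=p[m&(Z>.027)&(Z<.045)&(abs(Y-y0)<.024)&(X<.525)]
        k=np.polyfit(b[:,0],b[:,1],1); print('tube',y0,len(b),'y@.44',np.polyval(k,.44).round(4),'deg',np.degrees(k[0]).round(2),np.percentile(b[:,0],[.5,99.5]).round(4),b[:,1].min(),b[:,1].max())
plan(.441,.318,.16,5.4)
E
```

```text
top case [0.4399 0.3105] yaw of y 95.30759201193209 size [[0.04426029 0.19388134]] 0.06144910424253103
((439.36163330078125, 310.8675842285156), (46.39332580566406, 199.5948028564453), 5.416892051696777)
tube 0.24 188 y@.44 0.2393 deg -0.43 [0.367  0.5129] 0.22172829032805358 0.2602036497630249
tube 0.305 226 y@.44 0.3082 deg -0.78 [0.3672 0.517 ] 0.2926835113184981 0.327441303627632
tube 0.372 76 y@.44 0.3703 deg -0.88 [0.3996 0.4924] 0.3562426983925684 0.3853856469276069
side case [0.4388 0.3147] yaw of y 95.25973861182115 size [[0.04365827 0.19448105]] 0.06097701667783466
((438.9452209472656, 313.35784912109375), (44.708412170410156, 200.33836364746094), 5.478596210479736)
tube 0.24 283 y@.44 0.245 deg 0.35 [0.3716 0.5112] 0.23040138654006803 0.25594621928880157
tube 0.305 389 y@.44 0.3143 deg -0.92 [0.3662 0.5151] 0.2838844153868484 0.32784829956210526
tube 0.372 182 y@.44 0.3749 deg 2.49 [0.4024 0.494 ] 0.36138114241961816 0.38770393601586617
shift [-31.79 -23.31   4.03] turn [-2.000e-03  1.000e-03  1.155e+00] t 0.1 q6 -0.15
```

```bash
python3 -m crank '[[-4,-3,0,0,0,0.144],[-8,-6,0.5,0,0,0.289],[-12,-9,1,0,0,0.433],[-16,-12,1.5,0,0,0.578],[-20,-15,2,0,0,0.722],[-24,-18,3,0,0,0.866],[-28,-21,3.5,0,0,1.01],[-31.8,-23.9,4,-0.002,0.001,1.155],[-31.8,-23.9,4,-0.002,0.001,1.155],[-31.8,-23.9,4,-0.002,0.001,1.155]]' 1 60; python3 -c "
from h import *
plan(.4395,.312,.04,5.4)"
```

```text
time: 1.1
eef_pos: [0.4397, 0.312, 0.1606]
tcp_rot: [0.674, 0.739, 0.001, -0.001]
contact_force: [-0.3, 0.5, 0.3]
opening: 0.997
finger_force: 0.0
shift [-0.02 -0.02 12.06] turn [-0.    -0.002 -0.002] t 1.1 q6 0.34
```

```bash
python3 -m crank '[[0,0,3,0,0,0],[0,0,6,0,0,0],[0,0,9,0,0,0],[0,0,11,0,0,0],[0,0,12,0,0,0],[0,0,12,0,0,0]]' 1 60 && python3 -m crank '[[0,0,0,0,0,0],[0,0,0,0,0,0],[0,0,0,0,0,0],[0,0,0,0,0,0],[0,0,0,0,0,0],[0,0,0,0,0,0],[0,0,0,0,0,0],[0,0,0,0,0,0]]' 0 60
```

```text
time: 1.7
eef_pos: [0.4378, 0.3138, 0.0397]
tcp_rot: [0.672, 0.74, -0.001, -0.001]
contact_force: [-0.5, 0.2, 0.4]
opening: 0.996
finger_force: 0.0
time: 2.5
eef_pos: [0.4396, 0.3132, 0.0411]
tcp_rot: [0.673, 0.74, 0.001, -0.0]
contact_force: [0.3, -0.8, 1.3]
opening: -0.006
finger_force: 0.0
```

```bash
python3 - <<'E'
from h import *
a,_,_=cloud('top'); b,_,_=cloud('side')
A=cv2.resize(a[140:240,140:250],(400,364)); B=cv2.resize(b[210:340,180:330],(400,347))
cv2.imwrite('pics/g1.png',np.hstack([A[:347],B]))
E
```

```text
(no output)
```

View pics/g1.png

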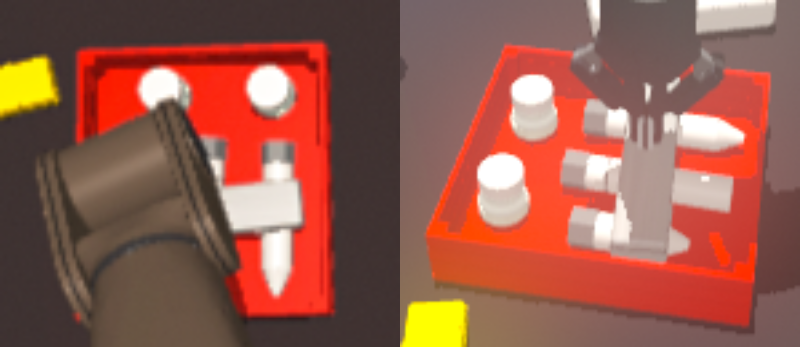

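The side view shows the shut fingers at about (648,140), apparently above or behind the case rather than around it. I'll check their measured position.

```bash
python3 - <<'E'
from h import *
im,d,p=cloud('side')
print((p[250:272:2,266:282:2]*1000).astype(int).tolist().__str__().replace('], [[','],\n[['))
s=ctrl.get_state(); print(s)
Q=p.reshape(-1,3); m=(abs(Q[:,0]-.44)<.06)&(abs(Q[:,1]-.31)<.06)&(Q[:,2]>.07)&(Q[:,2]<.2)
for z in np.arange(.07,.2,.01):
    k=Q[m&(abs(Q[:,2]-z)<.005)]
    if len(k): print(z.round(3),len(k),k[:,:2].min(0).round(3),k[:,:2].max(0).round(3))
E
```

```text
[[[452, 325, 119], [447, 326, 120], [443, 326, 122], [441, 311, 108], [434, 325, 121], [430, 322, 120], [426, 323, 121], [422, 318, 117]],
[[452, 326, 114], [447, 329, 118], [443, 326, 115], [440, 317, 107], [434, 324, 115], [430, 324, 115], [425, 324, 116], [429, 265, 61]],
[[452, 323, 105], [448, 321, 104], [443, 323, 106], [439, 321, 106], [435, 322, 107], [430, 320, 106], [427, 311, 98], [428, 270, 60]],
[[453, 320, 96], [448, 320, 97], [443, 324, 101], [439, 323, 102], [434, 324, 103], [430, 320, 100], [427, 312, 93], [427, 276, 60]],
[[453, 320, 90], [448, 322, 93], [443, 324, 96], [438, 324, 96], [434, 324, 97], [430, 320, 94], [427, 309, 84], [426, 284, 60]],
[[453, 319, 83], [448, 319, 83], [443, 324, 90], [439, 323, 90], [434, 325, 92], [430, 320, 88], [430, 291, 60], [425, 292, 62]],
[[456, 303, 60], [448, 319, 78], [443, 324, 83], [438, 324, 84], [434, 323, 84], [430, 317, 79], [429, 297, 60], [424, 296, 60]],
[[455, 310, 61], [451, 307, 59], [443, 324, 77], [438, 324, 78], [434, 324, 79], [432, 307, 62], [427, 306, 62], [423, 304, 61]],
[[454, 316, 61], [449, 316, 61], [
[... 845 characters left out ...]
9541517e-01,  9.48131251e-04, -3.48664892e-04]), 'contact_force': array([0.18567135, 0.11020877, 0.43291075]), 'wrist_torque': array([-0.01957028, -0.03815621, -0.049444  ]), 'finger_force': 0.0, 'opening': 0.0033775959047422353}
0.07 4 [0.435 0.322] [0.443 0.324]
0.08 33 [0.428 0.31 ] [0.454 0.328]
0.09 36 [0.427 0.312] [0.453 0.327]
0.1 45 [0.427 0.311] [0.453 0.327]
0.11 37 [0.425 0.306] [0.46  0.327]
0.12 106 [0.405 0.299] [0.474 0.331]
0.13 161 [0.398 0.298] [0.48 0.33]
0.14 126 [0.389 0.298] [0.489 0.334]
0.15 142 [0.384 0.303] [0.497 0.333]
0.16 218 [0.38  0.297] [0.5   0.334]
0.17 202 [0.383 0.296] [0.5   0.337]
0.18 159 [0.397 0.303] [0.484 0.337]
0.19 45 [0.401 0.304] [0.481 0.33 ]
```

The fingertips are really at z≈0.075, but the state reports 0.041, an offset of about +34 mm. x and y agree. I'll open, descend part way and measure again.

```bash
cat >> h.py <<'E'
def tips():
    "lowest finger points seen by side camera near the TCP"
    im,d,p=cloud('side'); s=ctrl.get_state(); e=s['eef_pos']; Q=p.reshape(-1,3); Q=Q[(abs(Q[:,0]-e[0])<.065)&(abs(Q[:,1]-e[1])<.02)]
    for z in np.arange(.0,.14,.006):
        k=Q[abs(Q[:,2]-z)<.003]
        if len(k): print(z.round(3),len(k),'x',np.unique((k[:,0]*200).round()/200))
E
python3 -m crank '[[0,0,0,0,0,0],[0,0,0,0,0,0],[0,0,0,0,0,0],[0,0,0,0,0,0],[0,0,0,0,0,0],[0,0,0,0,0,0]]' 1 60
python3 -m crank '[[0,0,0.5,0,0,0],[0,0,1,0,0,0],[0,0,1.5,0,0,0],[0,0,2,0,0,0],[0,0,2,0,0,0]]' 
python3 -c "
from h import *
print(ctrl.pinch_z); tips()"
```

```text
time: 3.25
eef_pos: [0.4397, 0.3133, 0.0411]
tcp_rot: [0.673, 0.74, 0.001, -0.0]
contact_force: [0.0, -0.6, -0.5]
opening: 0.994
finger_force: 0.0
time: 3.75
eef_pos: [0.4388, 0.3129, 0.0199]
tcp_rot: [0.673, 0.74, -0.0, -0.001]
contact_force: [0.3, -0.7, 0.2]
opening: 1.003
finger_force: 0.0
0.0187
0.0 6 x [0.395 0.415 0.48  0.5   0.505]
0.006 183 x [0.375 0.38  0.385 0.39  0.395 0.4   0.405 0.41  0.415 0.465 0.47  0.475
 0.48  0.485 0.49  0.495 0.5   0.505]
0.012 18 x [0.375 0.38  0.385 0.39  0.395 0.4   0.405 0.41  0.415 0.47  0.475 0.485
 0.49  0.5  ]
0.018 48 x [0.375 0.38  0.385 0.39  0.395 0.4   0.405 0.41  0.415 0.465 0.47  0.475
 0.48  0.485 0.49  0.495 0.5   0.505]
0.024 85 x [0.375 0.38  0.385 0.39  0.395 0.4   0.405 0.41  0.415 0.465 0.47  0.475
 0.48  0.485 0.49  0.495 0.5   0.505]
0.03 126 x [0.375 0.38  0.385 0.39  0.395 0.4   0.405 0.41  0.415 0.465 0.47  0.475
 0.48  0.485 0.49  0.495 0.5   0.505]
0.036 177 x [0.375 0.38  0.385 0.39  0.395 0.4   0.405 0.41  0.415 0.465 0.47  0.475
 0.48  0.485 0.49  0.495 0.5   0.505]
0.054 5 x [0.415 0.42  0.465]
0.06 239 x [0.415 0
[... 410 characters left out ...]
95 0.48  0.485 0.49  0.495]
0.108 34 x [0.38  0.385 0.39  0.395 0.4   0.485 0.49  0.495 0.5  ]
0.114 105 x [0.375 0.38  0.385 0.39  0.395 0.4   0.475 0.48  0.485 0.49  0.495 0.5
 0.505]
0.12 63 x [0.375 0.38  0.385 0.39  0.395 0.4   0.405 0.41  0.455 0.47  0.475 0.48
 0.485 0.49  0.495 0.5   0.505]
0.126 99 x [0.375 0.38  0.395 0.4   0.405 0.41  0.415 0.42  0.425 0.43  0.435 0.44
 0.445 0.45  0.455 0.46  0.465 0.47  0.475 0.48  0.485 0.5  ]
0.132 103 x [0.375 0.38  0.4   0.405 0.41  0.415 0.42  0.425 0.43  0.435 0.44  0.445
 0.45  0.455 0.46  0.465 0.47  0.475 0.48  0.5  ]
0.138 65 x [0.375 0.38  0.405 0.41  0.415 0.42  0.425 0.43  0.435 0.44  0.445 0.45
 0.455 0.46  0.465 0.47  0.475 0.5  ]
```

```bash
python3 -m crank '[[0,0,0.5,0,0,0],[0,0,1,0,0,0],[0,0,1.5,0,0,0],[0,0,1.8,0,0,0],[0,0,1.8,0,0,0]]' 
python3 -m crank '[[0,0,0,0,0,0],[0,0,0,0,0,0],[0,0,0,0,0,0],[0,0,0,0,0,0],[0,0,0,0,0,0],[0,0,0,0,0,0]]' 0 60
```

```text
time: 4.3
eef_pos: [0.4392, 0.3131, 0.0024]
tcp_rot: [0.673, 0.74, 0.0, -0.001]
contact_force: [0.2, 0.6, 0.3]
opening: 1.003
finger_force: 0.0
time: 4.9
eef_pos: [0.4401, 0.3136, 0.0037]
tcp_rot: [0.673, 0.74, 0.001, -0.0]
contact_force: [-0.9, -0.2, 2.8]
opening: 0.516
finger_force: 61.6
```

```bash
python3 -m crank '[[0,0,-0.5,0,0,0],[0,0,-1.5,0,0,0],[0,0,-3,0,0,0],[0,0,-5,0,0,0],[0,0,-7,0,0,0],[0,0,-9,0,0,0],[0,0,-11,0,0,0],[0,0,-12,0,0,0],[0,0,-12,0,0,0]]' 
python3 -c "
from h import *
im,d,p=cloud('side'); cv2.imwrite('pics/lift.png',cv2.resize(im[150:340,150:400],(800,600)))
plan(.5,-.315,.12,-88.4)"
```

```text
time: 5.8
eef_pos: [0.4409, 0.3137, 0.1257]
tcp_rot: [0.673, 0.74, 0.003, 0.001]
contact_force: [-0.2, -0.1, -1.8]
opening: 0.512
finger_force: 61.3
shift [-63.11   0.09   0.25] turn [ 0.    -0.004  1.637] t 5.85 q6 0.34
```

View pics/lift.png

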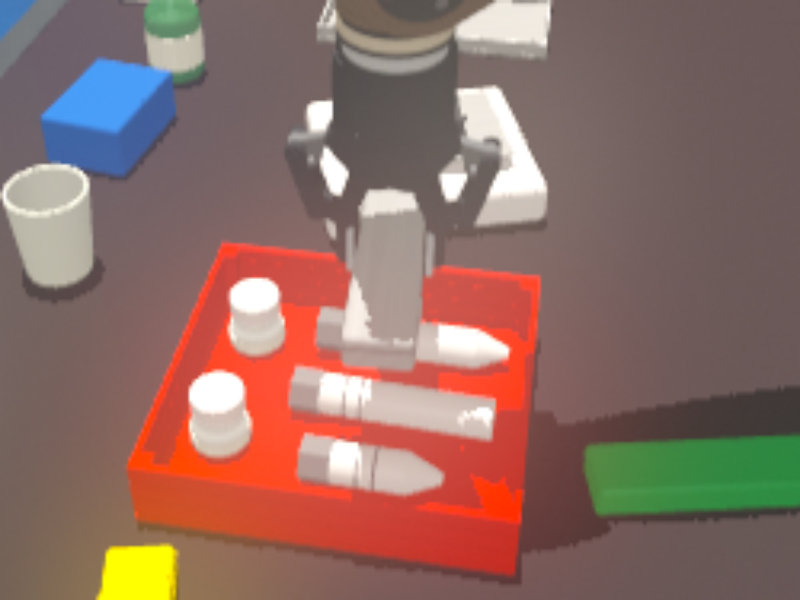

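The case is gripped level, and all three tubes are undisturbed. Carry it to the tray.

```bash
python3 -m crank '[[-1,0,0,0,0,0.05],[-3,0,0,0,0,0.12],[-6,0,0,0,0,0.22],[-10,0,0,0,0,0.33],[-14,0,0,0,0,0.45],[-19,0,0,0,0,0.57],[-24,0,0,0,0,0.69],[-28,0,0,0,0,0.77],[-31,0,0,0,0,0.82],[-32,0,0,0,0,0.82]]' 
python3 -c "
from h import *
plan(.5,-.315,.12,-88.4)"
```

```text
time: 6.85
eef_pos: [0.4689, -0.0078, 0.1213]
tcp_rot: [0.913, 0.408, -0.0, -0.001]
contact_force: [-0.7, 0.8, -2.2]
opening: 0.515
finger_force: 61.4
shift [-20.82  22.81   0.06] turn [-0.002  0.     0.813] t 6.85 q6 0.49
```

```bash
python3 -m crank '[[-0.8,0.8,0,0,0,0.04],[-2.4,2.6,0,0,0,0.12],[-5,5.4,0,0,0,0.22],[-8,8.8,0,0,0,0.33],[-11,12,0,0,0,0.45],[-14.4,15.8,0,0,0,0.57],[-17.4,19,0,0,0,0.69],[-19.8,21.7,0,0,0,0.77],[-20.8,22.8,0,0,0,0.813],[-20.8,22.8,0,0,0,0.813]]' 
python3 -c "
from h import *
plan(.5,-.315,-.0255,-88.4)"
```

```text
time: 7.85
eef_pos: [0.5021, -0.313, 0.1212]
tcp_rot: [1.0, 0.015, 0.0, -0.001]
contact_force: [0.2, 0.3, -2.3]
opening: 0.518
finger_force: 61.6
shift [-0.22  0.24 14.67] turn [-0.003 -0.     0.002] t 7.85 q6 0.81
```

```bash
python3 -m crank '[[0,0,1,0,0,0],[0,0,3,0,0,0],[0,0,6,0,0,0],[0,0,9,0,0,0],[0,0,11.5,0,0,0],[0,0,13,0,0,0],[0,0,13.6,0,0,0],[0,0,13.6,0,0,0]]' && python3 -m crank '[[0,0,0.3,0,0,0],[0,0,0.5,0,0,0],[0,0,0.7,0,0,0],[0,0,0.9,0,0,0],[0,0,0.9,0,0,0]]'
```

```text
time: 8.65
eef_pos: [0.502, -0.3109, -0.0146]
tcp_rot: [1.0, 0.017, -0.0, -0.002]
contact_force: [0.5, -0.8, -1.3]
opening: 0.514
finger_force: 61.6
time: 9.15
eef_pos: [0.502, -0.3121, -0.0231]
tcp_rot: [1.0, 0.016, 0.0, -0.001]
contact_force: [0.1, 1.1, -2.3]
opening: 0.516
finger_force: 61.6
```

```bash
python3 -m crank '[[0,0,0.1,0,0,0],[0,0,0.2,0,0,0],[0,0,0.3,0,0,0],[0,0,0.3,0,0,0]]'; python3 -m crank '[[0,0,0.05,0,0,0],[0,0,0.1,0,0,0],[0,0,0.1,0,0,0]]'
```

```text
time: 9.55
eef_pos: [0.5021, -0.312, -0.0262]
tcp_rot: [1.0, 0.016, 0.0, -0.001]
contact_force: [0.6, -0.2, -1.7]
opening: 0.518
finger_force: 61.6
time: 9.85
eef_pos: [0.5021, -0.312, -0.0271]
tcp_rot: [1.0, 0.016, 0.0, -0.001]
contact_force: [-0.5, -0.0, -3.1]
opening: 0.513
finger_force: 61.6
```

```bash
python3 -m crank '[[0,0,0.1,0,0,0],[0,0,0.1,0,0,0],[0,0,0.1,0,0,0],[0,0,0.1,0,0,0],[0,0,0.1,0,0,0],[0,0,0.1,0,0,0]]' 0.85; python3 -m crank '[[0,0,-1,0,0,0],[0,0,-3,0,0,0],[0,0,-6,0,0,0],[0,0,-9,0,0,0],[0,0,-12,0,0,0],[0,0,-14.5,0,0,0],[0,0,-16,0,0,0],[0,0,-16,0,0,0]]'
python3 - <<'E'
from h import *
im,d,p=cloud('top'); Q=p.reshape(-1,3); X,Y,Z=Q.T
b=(abs(Y-.241)<.026)&(X>.355)&(X<.525)&(Z>.025)&(Z<.045); q=Q[b]
k=np.polyfit(q[:,0],q[:,1],1); print('tube y@.44',np.polyval(k,.44),np.degrees(k[0]),np.percentile(q[:,0],[.5,99.5]))
for z0,n in((.027,'all'),):
    for xs in np.arange(.36,.52,.015):
        s=q[abs(q[:,0]-xs)<.0075]
        if len(s): print(xs.round(3),len(s),s[:,1].min().round(4),s[:,1].max().round(4),((s[:,1].min()+s[:,1].max())/2).round(4))
cv2.imwrite('pics/t2.png',np.hstack([cv2.resize(im[141:236,154:240],(430,475),interpolation=cv2.INTER_CUBIC),cv2.resize(im[133:228,340:410],(350,475),interpolation=cv2.INTER_CUBIC)]))
plan(.438,.241,.14,-90.5)
E
```

```text
time: 10.45
eef_pos: [0.5022, -0.3122, -0.0279]
tcp_rot: [1.0, 0.016, 0.001, -0.001]
contact_force: [0.7, 0.2, 0.5]
opening: 0.855
finger_force: 0.0
time: 11.25
eef_pos: [0.5035, -0.3136, 0.1354]
tcp_rot: [1.0, 0.016, 0.003, 0.001]
contact_force: [-0.3, 0.4, -0.1]
opening: 0.849
finger_force: 0.0
tube y@.44 0.23923713763087215 0.30135657579864134 [0.36717929 0.51277027]
0.36 4 0.2336 0.241 0.2373
0.375 16 0.2302 0.2483 0.2392
0.39 30 0.2269 0.2516 0.2393
0.405 34 0.2267 0.2519 0.2393
0.42 36 0.227 0.2523 0.2397
0.435 32 0.2239 0.2525 0.2382
0.45 32 0.2272 0.2524 0.2398
0.465 31 0.2274 0.253 0.2402
0.48 34 0.2246 0.2529 0.2387
0.495 38 0.2247 0.2531 0.2389
0.51 21 0.228 0.2536 0.2408
shift [ -4.68 -55.56  -0.69] turn [-0.    -0.003  0.041] t 11.3 q6 0.81
```

View pics/t2.png

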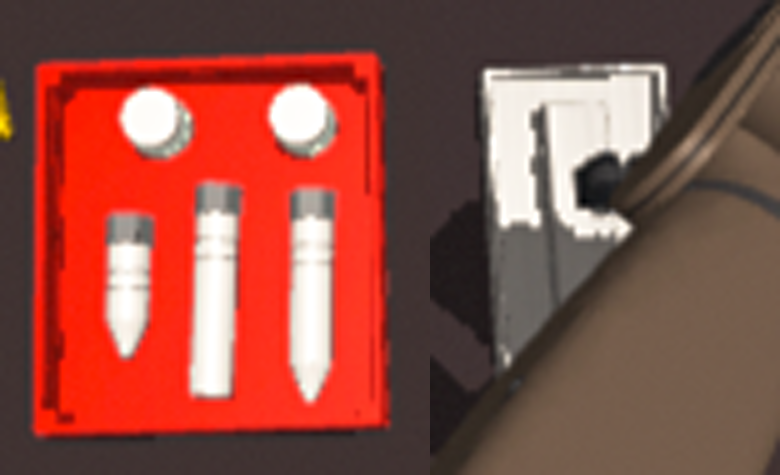

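The case lies in the tray and the target tube is clear of it: cap end at (312,190), tip at (312,402) in the left crop, centre about x=0.437, y=0.2405. Move over it with the gripper partly open so the fingers clear the neighbouring tube and the wall.

```bash
python3 -m crank '[[-0.2,-2,0,0,0,0],[-0.5,-6,0,0,0,0],[-1,-11,0,0,0,0.01],[-1.4,-16,0,0,0,0.02],[-1.8,-21,0,0,0,0.03],[-2.3,-26,0,0,0,0.03],[-2.7,-31,0,0,0,0.03],[-3.1,-36,0,0,0,0.03],[-3.5,-40,0,0,0,0.03],[-3.7,-42,0,0,0,0.03]]' 0.6
python3 -c "
from h import *
plan(.437,.2405,.12,-90)"
```

```text
time: 12.3
eef_pos: [0.4492, 0.109, 0.1305]
tcp_rot: [1.0, 0.002, -0.002, -0.001]
contact_force: [0.8, 0.0, 0.5]
opening: 0.6
finger_force: 0.0
shift [ -1.16 -13.15   1.09] turn [-0.002  0.003  0.005] t 12.3 q6 1.58
```

```bash
python3 -m crank '[[-0.3,-3,0.2,0,0,0],[-0.6,-7,0.6,0,0,0],[-0.9,-11,0.9,0,0,0],[-1.1,-13,1.1,0,0,0],[-1.1,-13.1,1.1,-0.002,0.003,0.005],[-1.1,-13.1,1.1,-0.002,0.003,0.005],[-1.1,-13.1,1.1,-0.002,0.003,0.005]]'
python3 -c "
from h import *
plan(.437,.2405,-.026,-90)"
```

```text
time: 13.0
eef_pos: [0.44, 0.2363, 0.1211]
tcp_rot: [1.0, -0.002, 0.001, 0.0]
contact_force: [-0.5, 0.3, -0.3]
opening: 0.598
finger_force: 0.0
shift [-0.34 -0.44 14.71] turn [ 0.001 -0.002 -0.004] t 13.0 q6 1.87
```

```bash
python3 -m crank '[[-0.1,-0.2,2,0,0,0],[-0.2,-0.3,5,0,0,0],[-0.2,-0.3,8,0,0,0],[-0.2,-0.3,9.5,0,0,0],[-0.2,-0.3,10,0,0,0],[-0.2,-0.3,10,0,0,0],[-0.2,-0.3,10,0,0,0]]'
python3 -c "
from h import *
plan(.437,.2405,-.026,-90)
im,d,p=cloud('side'); cv2.imwrite('pics/pre.png',cv2.resize(im[190:320,180:350],(785,600)))"
```

```text
time: 13.7
eef_pos: [0.4399, 0.24, 0.0231]
tcp_rot: [1.0, -0.002, 0.003, -0.0]
contact_force: [0.4, 0.4, 0.4]
opening: 0.603
finger_force: 0.0
shift [-0.32 -0.04  4.9 ] turn [-0.    -0.006 -0.004] t 13.7 q6 1.87
```

View pics/pre.png

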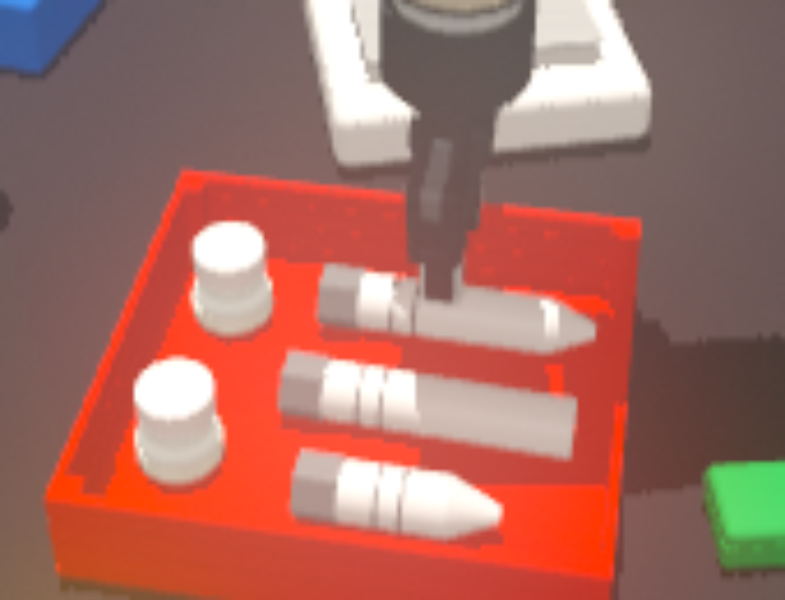

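The side view shows the near finger at (440,285), just on the near side of the target tube's barrel and clear of the neighbour. Descend and grip.

```bash
python3 -m crank '[[-0.2,0,1,0,0,0],[-0.3,0,2,0,0,0],[-0.3,0,3,0,0,0],[-0.3,0,4,0,0,0],[-0.3,0,4.5,0,0,0],[-0.3,0,4.8,0,0,0],[-0.3,0,4.8,0,0,0]]' && python3 -m crank '[[0,0,0,0,0,0],[0,0,0,0,0,0],[0,0,0,0,0,0],[0,0,0,0,0,0],[0,0,0,0,0,0],[0,0,0,0,0,0]]' 0 40
```

```text
time: 14.45
eef_pos: [0.4367, 0.2405, -0.0218]
tcp_rot: [1.0, -0.002, 0.0, 0.001]
contact_force: [-14.2, -2.7, 32.3]
opening: 0.599
finger_force: 13.7
time: 15.05
eef_pos: [0.4391, 0.241, -0.0233]
tcp_rot: [1.0, -0.002, 0.004, -0.001]
contact_force: [-2.0, -2.1, 14.6]
opening: 0.336
finger_force: 38.5
```

```bash
python3 -m crank '[[0,0,-0.2,0,0,0],[0,0,-0.5,0,0,0],[0,0,-1,0,0,0],[0,0,-2,0,0,0],[0,0,-4,0,0,0],[0,0,-7,0,0,0],[0,0,-10,0,0,0],[0,0,-13,0,0,0],[0,0,-15,0,0,0],[0,0,-15,0,0,0]]'
python3 - <<'E'
from h import *
im,d,p=cloud('side'); cv2.imwrite('pics/held.png',cv2.resize(im[130:320,180:350],(537,600)))
s=ctrl.get_state(); e=s['eef_pos']; print(e,s['contact_force'])
Q=p.reshape(-1,3); m=(abs(Q[:,1]-e[1])<.03)&(abs(Q[:,0]-e[0])<.09)&(Q[:,2]>.11)&(Q[:,2]<.19)&(abs(Q[:,0]-e[0])>.02)
q=Q[m]
for x in np.arange(-.08,.085,.01):
    k=q[abs(q[:,0]-e[0]-x)<.005]
    if len(k): print(round(x,3),len(k),'z',k[:,2].min().round(4),k[:,2].max().round(4),'y',k[:,1].min().round(4),k[:,1].max().round(4))
plan(.4697,-.0023,.12,-70)
E
```

```text
time: 16.05
eef_pos: [0.4377, 0.241, 0.1278]
tcp_rot: [1.0, -0.002, 0.006, -0.001]
contact_force: [0.4, 0.1, -0.2]
opening: 0.332
finger_force: 39.6
[0.43630309 0.24053191 0.12549394] [-0.7142481  -0.06740223 -2.04422067]
-0.08 3 z 0.1728 0.1745 y 0.2423 0.2474
-0.07 26 z 0.1648 0.1796 y 0.2393 0.251
-0.06 45 z 0.1609 0.1851 y 0.2376 0.2549
-0.05 62 z 0.1603 0.1874 y 0.2341 0.2583
-0.04 58 z 0.1632 0.1868 y 0.2347 0.2578
-0.03 59 z 0.1607 0.187 y 0.234 0.2577
-0.02 30 z 0.1635 0.1871 y 0.2368 0.258
0.02 22 z 0.164 0.1874 y 0.2446 0.2567
0.03 56 z 0.1596 0.1877 y 0.2332 0.2568
0.04 56 z 0.1604 0.188 y 0.2362 0.2577
0.05 60 z 0.1575 0.1876 y 0.2333 0.2578
0.06 67 z 0.1569 0.189 y 0.2325 0.2592
0.07 54 z 0.1563 0.1877 y 0.2309 0.2595
shift [ 3.41 24.27  0.55] turn [ 0.    -0.007 -0.352] t 16.1 q6 1.88
```

View pics/held.png

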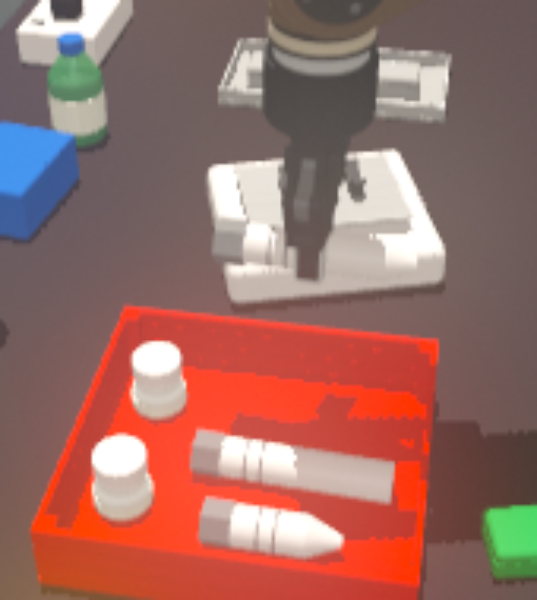

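The tube is held level in mid-barrel, with its axis about 46 mm above the reported TCP z. Carry it over the cradle.

```bash
python3 -m crank '[[0.1,1,0,0,0,-0.02],[0.4,3,0,0,0,-0.05],[0.8,6,0.1,0,0,-0.1],[1.3,9.5,0.2,0,0,-0.16],[1.8,13,0.3,0,0,-0.22],[2.4,17,0.4,0,0,-0.28],[2.9,20.5,0.5,0,0,-0.32],[3.2,23,0.6,0,0,-0.345],[3.4,24.2,0.6,0,0,-0.352],[3.4,24.2,0.6,0,0,-0.352]]'
python3 -m crank '[[0,0,0,0,0,0],[0,0,0,0,0,0],[0,0,0,0,0,0]]'
python3 - <<'E'
from h import *
im,d,p=cloud('side'); s=ctrl.get_state(); e=s['eef_pos']; print(e,s['contact_force'])
plan(.4697,-.0023,.06,-70)
Q=p.reshape(-1,3); L=(Q-e)@R.from_euler('z',20,degrees=True).as_matrix()
m=(abs(L[:,1])<.03)&(abs(L[:,0])<.09)&(L[:,2]>.015)&(L[:,2]<.068)&(abs(L[:,0])>.025); q=L[m]
for x in np.arange(-.08,.085,.01):
    k=q[abs(q[:,0]-x)<.005]
    if len(k): print(round(x,3),len(k),'z',k[:,2].min().round(4),np.percentile(k[:,2],97).round(4),'y',k[:,1].min().round(4),k[:,1].max().round(4))
im,d,p=cloud('top'); Q=p.reshape(-1,3)
m=(abs(Q[:,0]-.4697)<.09)&(abs(Q[:,1]+.0023)<.075)&(Q[:,2]>.14)&(Q[:,2]<.19); q=Q[m]; print('top',len(q))
if len(q)>30: print(cv2.minAreaRect((q[:,:2]*1000).astype(np.float32)))
E
```

```text
time: 17.1
eef_pos: [0.4675, -0.003, 0.1161]
tcp_rot: [0.985, 0.172, 0.0, -0.0]
contact_force: [0.1, 0.7, -1.4]
opening: 0.338
finger_force: 39.8
time: 17.4
eef_pos: [0.4683, -0.001, 0.1177]
tcp_rot: [0.985, 0.174, 0.002, 0.0]
contact_force: [-0.5, -0.5, -1.6]
opening: 0.335
finger_force: 39.8
[ 0.46847868 -0.0010985   0.11789326] [ 0.55564557  0.62099715 -1.1057809 ]
shift [0.05 0.15 5.79] turn [ 0.001 -0.003  0.001] t 17.45 q6 1.0
-0.08 3 z 0.0431 0.0477 y 0.0013 0.0044
-0.07 13 z 0.0431 0.0517 y -0.0011 0.0106
-0.06 23 z 0.0369 0.0567 y -0.0007 0.0132
-0.05 37 z 0.0312 0.0597 y -0.0021 0.0177
-0.04 38 z 0.0327 0.0594 y -0.008 0.017
-0.03 36 z 0.0345 0.0591 y -0.0067 0.0187
0.03 43 z 0.0329 0.0591 y -0.0043 0.0164
0.04 34 z 0.0355 0.0597 y -0.0078 0.0161
0.05 41 z 0.033 0.0591 y -0.0083 0.0175
0.06 44 z 0.0268 0.0593 y -0.0095 0.0179
0.07 42 z 0.0289 0.0592 y -0.0044 0.0168
top 7
```

```bash
python3 -m crank '[[0,0.1,0.5,0,0,0],[0,0.15,2,0,0,0],[0,0.15,3.5,0,0,0],[0,0.15,5,0,0,0],[0,0.15,6,0,0,0],[0,0.15,6.5,0,0,0],[0,0.15,6.7,0,0,0],[0,0.15,6.8,0,0,0],[0,0.15,6.8,0,0,0]]'
python3 -m crank '[[0,0,0.1,0,0,0],[0,0,0.2,0,0,0],[0,0,0.3,0,0,0],[0,0,0.4,0,0,0],[0,0,0.4,0,0,0],[0,0,0.4,0,0,0]]'
python3 -c "
from h import *
plan(.4697,-.0023,.042,-70)
im,d,p=cloud('side'); cv2.imwrite('pics/cr.png',cv2.resize(im[165:235,235:335],(800,560),interpolation=cv2.INTER_CUBIC))"
```

```text
time: 18.4
eef_pos: [0.47, -0.0034, 0.0506]
tcp_rot: [0.985, 0.174, 0.002, 0.001]
contact_force: [-0.6, -0.3, -1.4]
opening: 0.334
finger_force: 39.8
time: 19.0
eef_pos: [0.4695, -0.0033, 0.0461]
tcp_rot: [0.985, 0.173, 0.002, 0.0]
contact_force: [-0.3, -0.7, -1.4]
opening: 0.335
finger_force: 39.8
shift [ 0.06 -0.09  0.41] turn [ 0.001 -0.004 -0.   ] t 19.0 q6 1.0
```

View pics/cr.png

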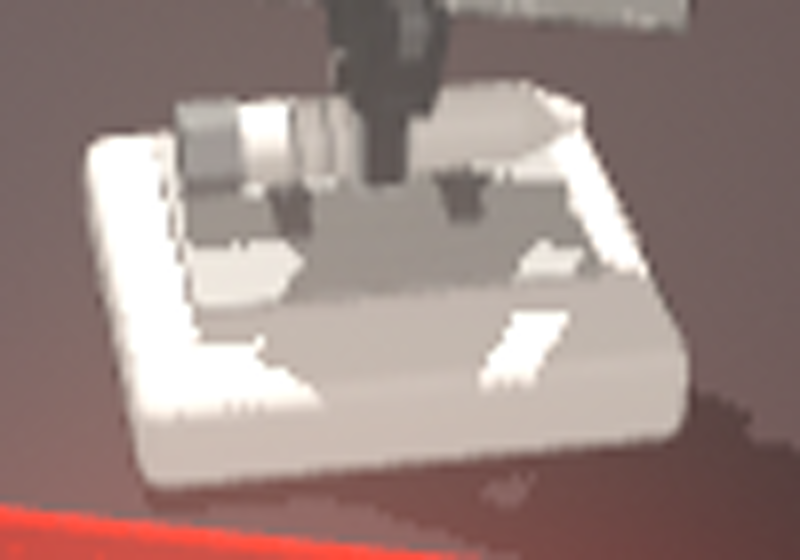

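The tube is just above the saddles, seen at (292,205) and (465,190), with the fingers between them. Lower it the last millimetres slowly.

```bash
python3 -m crank '[[0,0,0.1,0,0,0],[0,0,0.2,0,0,0],[0,0,0.2,0,0,0],[0,0,0.2,0,0,0]]'
python3 -m crank '[[0,0,0.1,0,0,0],[0,0,0.1,0,0,0],[0,0,0.1,0,0,0]]'
python3 -m crank '[[0,0,0.1,0,0,0],[0,0,0.1,0,0,0],[0,0,0.1,0,0,0]]'
```

```text
time: 19.45
eef_pos: [0.4696, -0.0033, 0.0442]
tcp_rot: [0.985, 0.174, 0.002, 0.0]
contact_force: [-0.5, -0.3, -0.3]
opening: 0.335
finger_force: 39.8
time: 19.75
eef_pos: [0.4696, -0.0033, 0.0432]
tcp_rot: [0.985, 0.174, 0.002, 0.0]
contact_force: [0.0, 0.6, 0.1]
opening: 0.333
finger_force: 39.9
time: 20.05
eef_pos: [0.4696, -0.0033, 0.0422]
tcp_rot: [0.985, 0.174, 0.002, 0.0]
contact_force: [-0.9, 0.8, 1.8]
opening: 0.334
finger_force: 40.0
```

```bash
python3 -m crank '[[0,0,-0.1,0,0,0],[0,0,-0.1,0,0,0],[0,0,-0.1,0,0,0]]'
python3 -m crank '[[0,0,0,0,0,0],[0,0,0,0,0,0],[0,0,0,0,0,0],[0,0,0,0,0,0],[0,0,0,0,0,0],[0,0,0,0,0,0]]' 0.6
python3 -m crank '[[0,0,-0.3,0,0,0],[0,0,-1,0,0,0],[0,0,-2.5,0,0,0],[0,0,-5,0,0,0],[0,0,-9,0,0,0],[0,0,-13,0,0,0],[0,0,-17,0,0,0],[0,0,-20,0,0,0],[0,0,-20,0,0,0]]'
python3 - <<'E'
from h import *
im,d,p=cloud('side'); cv2.imwrite('pics/end.png',cv2.resize(im[120:320,170:380],(630,600),interpolation=cv2.INTER_CUBIC))
c=np.array([.4697,-.0023,0]); L=(p.reshape(-1,3)-c)@R.from_euler('z',20,degrees=True).as_matrix()
q=L[(abs(L[:,1])<.03)&(abs(L[:,0])<.09)&(L[:,2]>.088)&(L[:,2]<.12)]
for x in np.arange(-.08,.085,.02):
    k=q[abs(q[:,0]-x)<.01]
    if len(k): print(round(x,3),len(k),'z',np.percentile(k[:,2],95).round(4),'y',k[:,1].min().round(4),k[:,1].max().round(4))
print('x',q[:,0].min(),q[:,0].max())
im,d,p=cloud('top'); Q=p.reshape(-1,3); q=Q[(abs(Q[:,0]-.5)<.12)&(abs(Q[:,1]+.315)<.055)&(Q[:,2]>.024)&(Q[:,2]<.04)]; print(len(q),cv2.minAreaRect((q[:,:2]*1000).astype(np.float32)),q[:,2].mean())
E
```

```text
time: 20.35
eef_pos: [0.4696, -0.0033, 0.0431]
tcp_rot: [0.985, 0.173, 0.002, 0.0]
contact_force: [-1.2, 1.8, 1.4]
opening: 0.334
finger_force: 39.9
time: 20.95
eef_pos: [0.4695, -0.0033, 0.0431]
tcp_rot: [0.985, 0.173, 0.002, 0.0]
contact_force: [-0.4, -0.2, 0.1]
opening: 0.6
finger_force: 0.0
time: 21.85
eef_pos: [0.4716, -0.0039, 0.2499]
tcp_rot: [0.985, 0.174, 0.007, 0.003]
contact_force: [0.9, -0.2, 0.4]
opening: 0.598
finger_force: 0.0
-0.08 4 z 0.0922 y -0.0021 0.0046
-0.06 31 z 0.0992 y -0.0086 0.0147
-0.04 50 z 0.1015 y -0.0022 0.0186
-0.02 46 z 0.1012 y -0.0063 0.0166
0.0 50 z 0.1021 y -0.0024 0.0178
0.02 46 z 0.1016 y -0.0077 0.018
0.04 49 z 0.1018 y -0.0029 0.019
0.06 56 z 0.1016 y -0.0072 0.02
0.08 11 z 0.1028 y -0.0029 0.0172
x -0.07800260275702091 0.07269905888938429
708 ((502.1717834472656, -311.3214111328125), (198.76670837402344, 46.813880920410156), 1.374208688735962) 0.030297591592396794
```

View pics/end.png

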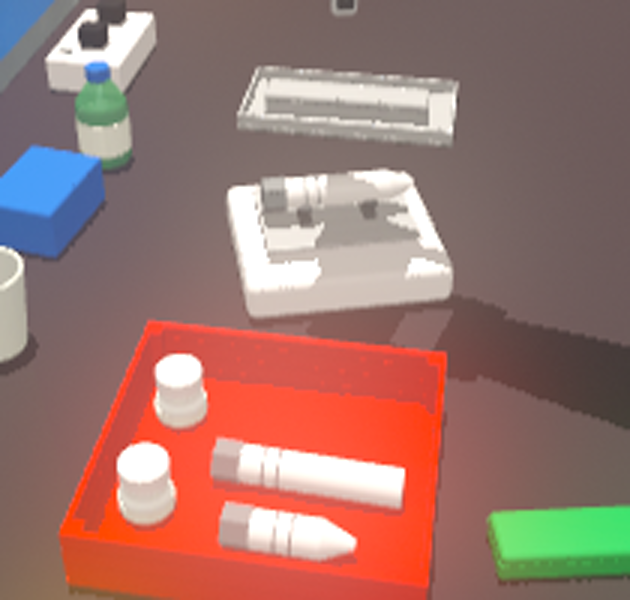

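The tube rests level in both saddles at (335,190), with its top at 0.1015 m, centred within about 3 mm. The case is flat in the tray at (348,105), and everything else is in place.

```bash
python3 -c "
from plant import ctrl
print(ctrl.sign_off())"
```

```text
the job is handed in; nothing more can be done
None
```

I handed the job in at about 22 s of the 61 s allowed; sign-off gave no verdict, but by camera the cone tube lies level in both saddles, centred within about 3 mm, the case lies flat in the tray about 4 mm off its centre, and everything else looks undisturbed.

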